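# Pack the closed samples into the carrier, leave the open empties

### The arm

A 6-joint arm with a two-finger parallel gripper is mounted at the origin on the work surface. World frame = base frame: x ahead of the robot, y to its left, z up, the work surface at z = 0. Lengths are in m, angles in rad, forces in N, time in s.
With the tool pointing down it reaches from about 0.3 to 1 m from the base axis. Payload 5.1 kg.
Tool frame: the origin (TCP) lies at the very end of the fingers, on their centre line; the grasp point (between the pads) lies 19 mm behind it (ctrl.grasp_offset is the x of the grasp point in the tool frame, in m); x points along the fingers, y is the direction in which the jaws open and shut, and the axes are right-handed (so a half turn about x gives the same grasp; the last joint's range is limited). The gripper opens to 95 mm and grips with 3 to 60 N. Pads are 20 mm wide; open, the fingers measure 119 mm over their backs; the gripper's body (75 mm by 180 mm) begins 59 mm behind the grasp point.
Start: joints at [1.167, 0.124, 1.65, -0, 1.367, -0.083], TCP at [0.205, 0.617, 0.215] pointing down, gripper open.
Joint ranges: [-2.61, 2.61], [-1.02, 2.33], [0.03, 2.71], [-1.35, 4.49], [0.32, 2.68], [-2.91, 2.91]. Speed limits (rad/s): [2.57, 2.57, 3.14, 3.14, 3.14, 3.14].

### API

Orientations are given as a unit quaternion [x, y, z, w].
In Python, from plant import ctrl gives the robot as it stands. The module is installed in compiled form; this text tells all that it offers.
- The arm moves only by the tool drive_tool, never from a script. Its argument "series" is a list of rows, each a list of 6 numbers: the shift along the tool's x, y, z scaled (see below), then the turn, a rotation vector about the tool's x, y, z scaled (see below). In form: [[x, y, z, wx, wy, wz], ...]. A call has exactly 5 rows; each row shifts and turns the commanded pose from where the row before left it, along the tool's axes as they then stand; what a row does not reach is not made up. The controller multiplies each number of a shift by 0.2 m and each number of a turn by 45 degrees. A row lasts 1/8 s, in which the tool goes at most 62.5 mm and 10.7 degrees, less where a joint would pass 70% of its speed; a pose out of reach is approached as far as the arm can. A call with a number of a shift or a turn outside -1 to 1 is refused whole. A call with a gripper value outside its range is refused whole. "gripper" is the closure, from 0 (fully open) to 1 (shut), set as the call begins (left out, the last holds). The fingers move at their own pace and stop on an object; "newtons" is the grip in N (left out, the last holds). Time passes only in rows, so rows that do not move let the fingers close, or fill a call up. It gives the time, the measured TCP pose, the force and the opening at its end, in the units of the state.
- ctrl.state(): the state, without advancing time (a new reading comes with each control period).
- ctrl.get_image(name): name is "scene" or "top" or "wrist"; returns a dict with "color" (420x560x3 uint8, red, green, blue), "fx", "fy", "cx", "cy" (pixels), "world_from_camera" (4x4, takes a point from camera to world coordinates); the wrist camera has in their place "tool_from_camera" (4x4, takes a point from camera to tool coordinates, whose origin is the TCP and whose axes are the tool frame's). Camera axes: x right, y down, z forward; pixel columns grow to the right and rows downward; lengths in m; the calibration is good to about 2 mm. The wrist camera is an equidistant fisheye: a pixel r from the principal point sees the ray r / f radians off the axis. A picture is of the moment at which its call begins: read the wrist's pose just before it. There is no depth.
- ctrl.finish_job(): hands the job in, once; it reports no verdict.
The state is a dict: "clock": time; "joints": joint angles; "dq": joint speeds; "joint_efforts": joint torques, N m; "tcp_pos": TCP position; "eef_rot": TCP orientation; "force": force on the tool from outside, world axes, zero at the start; "ft_torque": the same for the moment, N m; "grip_width": opening from 0.0 (shut) to 1.0 (fully open).
Only numpy, scipy, OpenCV 4.12 (cv2) and the standard library are available. Lean on these libraries where they do the work, as an engineer would, in place of code of your own. Each camera call takes 0.05 s, during which the arm holds its last target.

### The job

Pack the three closed samples (the capped jar, the capped culture flask and the slide box with its lid shut) into the blue carrier, each lying flat on the floor of the recess made to its own outline, the flask with its cap in the narrow end. Keep each one the right way up on the way, and let go of it. Leave the three open, empty look-alikes standing where they are.

Things in the scene. Friction and masses are not known exactly. Their poses are not given: they have to be found in the camera images.
- jar: squat round sample jar, closed by a white screw cap: 46 mm across all the way up (cap too), 50 mm high, flat closed top. Origin: centre of the underside, z up. Loose, stands on the bench, about 110 g
- open_jar: the look-alike: an empty jar without cap, 46 mm across, 38 mm high, open and hollow, dark inside seen from above. Origin: centre of the underside. Loose; stays where it is
- slide_box: oblong microscope-slide box with its white lid shut: 80 x 32 mm, 34 mm high, flat closed top, a small catch (3 mm) on one long side. Origin: centre of the underside, x along the 80 mm length, z up. Loose, about 100 g
- open_slide_box: the look-alike: an empty slide box without lid, 80 x 32 mm, 24 mm high, open on top with slots along its inner sides. Origin: centre of the underside, x along the length. Loose; stays where it is
- flask: culture flask lying flat, milky plastic: body 62 x 46 mm, 24 mm thick, with neck and white screw cap (23 mm across, 18 mm long) out of one end; 92 mm long. Origin: on the underside, at the middle of the 92 mm; x towards the cap, z up. Body from x = -46 to +16 mm (its middle, the place to grip across 46 mm, is x = -15), cap from +28 to +46, its axis 12 mm up. Loose, about 80 g
- open_flask: the look-alike: an empty flask with the same 62 x 46 x 24 mm body but no cap: 76 mm long, its bare neck (17 mm) ends in a small dark mouth. Origin and axes as the flask's: body from x = -46 to +16 mm, neck end at +30. Loose; stays where it is
- jar_bay: fixed plate 130 x 82 mm in the carrier, with a round rim of 62 mm inside diameter about its centre, for the jar. Origin: centre of the plate's underside, 6 mm above the bench; container floor 6 mm, rim top 14 mm above the origin; x along the 130 mm side, z up. The carrier is a shallow blue tray, 150 x 276 mm, walls 14 mm; its three inserts lie 88 mm apart, in any order, turned alike
- flask_bay: fixed insert plate 130 x 82 mm in the carrier, its recess outlines the flask: 62 mm wide from x = -54 to +24 mm, then a channel 34 mm wide for neck and cap to x = +54. Origin: centre of the plate's underside, 6 mm above the bench; container floor 6 mm, rim top 14 mm above the origin; x along the 130 mm side, z up. The flask lies centred with its origin over the insert's and x axes alike
- box_bay: fixed insert plate 130 x 82 mm in the carrier, with an oblong recess 96 x 48 mm about its centre, long side along x, for the slide box, either way round. Origin: centre of the plate's underside, 6 mm above the bench; container floor 6 mm, rim top 14 mm above the origin; x along the 130 mm side, z up.
Mind the look-alikes: they are no part of the job. What is shaped like the open_flask but red is not meant.

How it is judged:
By the outcome, as a careful person would: the job done as asked, in the order asked, and still so for the second after the job is handed in, with the robot touching nothing.
It also fails if it takes over 80 s, if anything falls off the work surface, if the arm or the gripper's body presses on something with over 40 N, if the wrist force passes 120 N, or if a joint passes its speed limit or range.

## Working session

There is one attempt and no reset: what is moved stays moved. The work goes in short steps, Python scripts to look and compute and a tool call to move; the robot and the scene stay as the last step left them, time stands still between calls to the robot, and variables do not carry over. Pictures are saved under pics/ and viewed, and the job is handed in when it is done.

Besides the shell and the picture viewer there is one more tool, called after ">>>" as name(argument=value, ...) on one line, values as JSON. drive_tool: Moves the arm, as the interface text tells. Its arguments: {"type":"object","properties":{"series":{"type":"array","items":{"type":"array","items":{"type":"number","minimum":-1,"maximum":1}}},"gripper":{"type":"number"},"newtons":{"type":"number"}},"required":["series"]}

```bash
mkdir -p pics
python3 - <<'E'
from plant import ctrl
import cv2,numpy as np
print(ctrl.state(), ctrl.grasp_offset)
for n in ["scene","top","wrist"]:
    i=ctrl.get_image(n); cv2.imwrite(f"pics/{n}0.png",i["color"][:,:,::-1])
    np.set_printoptions(precision=4,suppress=True)
    print(n,{k:v for k,v in i.items() if k!="color"})
E
```

```text
{'clock': 0.0, 'joints': array([ 1.16741651e+00,  1.24445706e-01,  1.65165528e+00, -1.61398040e-05,
        1.36752927e+00, -8.25933890e-02]), 'dq': array([ 0.00230101, -0.00148899,  0.00115792,  0.00214839,  0.00153434,
       -0.00092298]), 'joint_efforts': array([-1.79009479e-03, -4.17586613e+01, -3.59935927e+01,  7.73644564e-02,
        4.91630193e-02, -1.51375330e-04]), 'tcp_pos': array([0.20472714, 0.61623715, 0.21343658]), 'eef_rot': array([ 0.11222768,  0.69819849, -0.11362885,  0.69786267]), 'force': array([ 0.0321891 , -0.86394385, -1.02601213]), 'ft_torque': array([-0.01227133, -0.01233485,  0.0292388 ]), 'grip_width': 1.002231639651584} -0.0188
scene {'fx': 420.68709334941246, 'fy': 420.68709334941246, 'cx': 283.33604107079043, 'cy': 210.68989276658195, 'world_from_camera': array([[-0.1139,  0.8002, -0.5888,  1.1005],
       [ 0.9935,  0.0886, -0.0718,  0.0847],
       [-0.0053, -0.5931, -0.8051,  0.9447],
       [ 0.    ,  0.    ,  0.    ,  1.    ]])}
top {'fx': 420.88971597745143, 'fy': 420.88971597745143, 'cx': 274.2800754428741, 'cy': 217.23400927425985, 'world_from_camera': array([[ 0.0032, -0.989 ,  0.1479,  0.3332],
       [-1.    , -0.0025,  0.0051, -0.0058],
       [-0.0047, -0.1479, -0.989 ,  1.0257],
       [ 0.    ,  0.    ,  0.    ,  1.    ]])}
wrist {'fx': 325.19226210127806, 'fy': 325.19226210127806, 'cx': 278.0924441708477, 'cy': 217.38902651936482, 'tool_from_camera': array([[-0.    , -0.2448,  0.9696, -0.1697],
       [ 1.    , -0.0012, -0.0003,  0.0007],
       [ 0.0012,  0.9696,  0.2448, -0.0698],
       [ 0.    ,  0.    ,  0.    ,  1.    ]])}
```

View pics/top0.png

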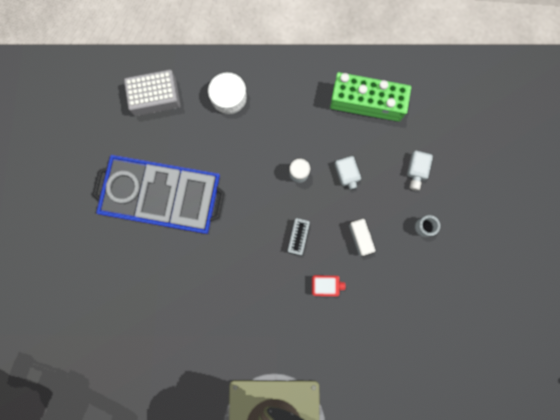

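View pics/scene0.png

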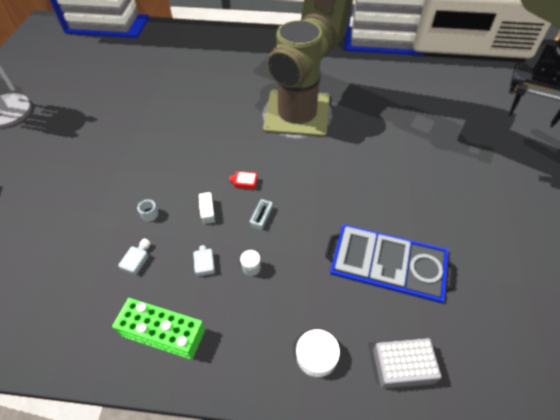

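View pics/wrist0.png

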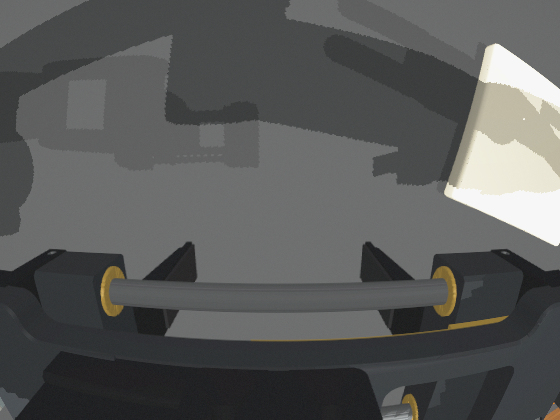

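Run:
```python
import cv2,numpy as np
t=cv2.imread("pics/top0.png"); s=cv2.imread("pics/scene0.png")
a=cv2.resize(t[140:300,280:450],None,fx=3.3,fy=3.3,interpolation=cv2.INTER_CUBIC)
cv2.imwrite("pics/c1.png",a)
cv2.imwrite("pics/c2.png",cv2.resize(t[145:245,85:230],None,fx=5,fy=5,interpolation=cv2.INTER_CUBIC))
cv2.imwrite("pics/c3.png",cv2.resize(s[160:290,110:290],None,fx=4,fy=4,interpolation=cv2.INTER_CUBIC))
```

```text
(no output)
```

View pics/c1.png

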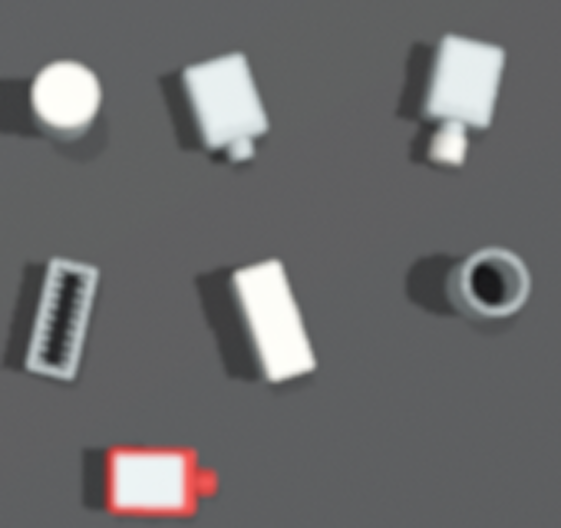

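View pics/c2.png

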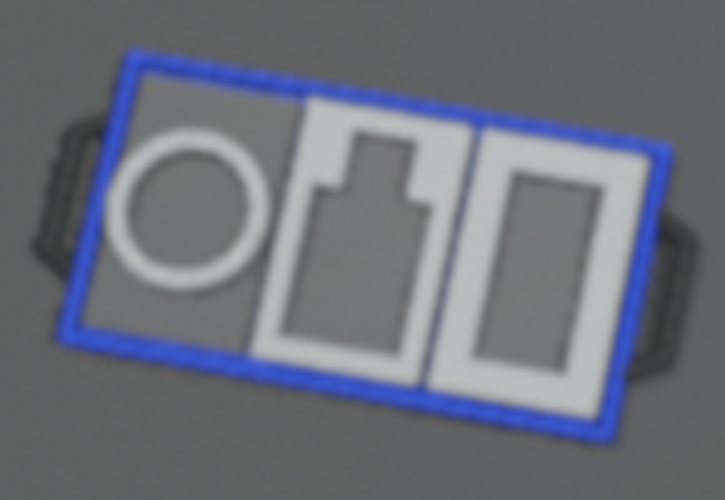

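View pics/c3.png

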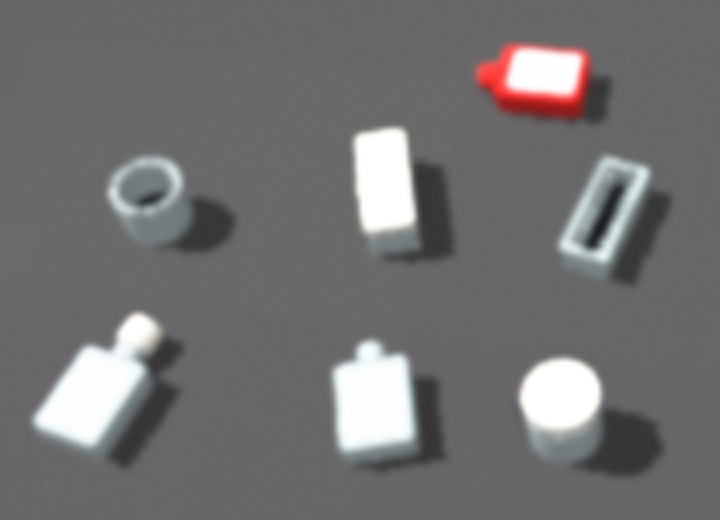

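```bash
cat > h.py <<'E'
import cv2,numpy as np
from plant import ctrl
from scipy.spatial.transform import Rotation as R
np.set_printoptions(precision=4,suppress=True)
def ray(im,px,z,T=None):
    T=im["world_from_camera"] if T is None else T
    px=np.atleast_2d(np.asarray(px,float))
    d=np.c_[(px[:,0]-im["cx"])/im["fx"],(px[:,1]-im["cy"])/im["fy"],np.ones(len(px))]@T[:3,:3].T
    o=T[:3,3]; return (o+d*((z-o[2])/d[:,2])[:,None])[:,:2]
def wray(im,st,px,z):
    Tw=np.eye(4);Tw[:3,:3]=R.from_quat(st["eef_rot"]).as_matrix();Tw[:3,3]=st["tcp_pos"]
    T=Tw@im["tool_from_camera"]
    px=np.atleast_2d(np.asarray(px,float)); v=np.c_[px[:,0]-im["cx"],px[:,1]-im["cy"]]/im["fx"]
    th=np.linalg.norm(v,axis=1); d=np.c_[v*(np.sin(th)/np.maximum(th,1e-9))[:,None],np.cos(th)]@T[:3,:3].T
    o=T[:3,3]; return (o+d*((z-o[2])/d[:,2])[:,None])[:,:2]
def rect(pts):
    (c,(w,h),a)=cv2.minAreaRect((pts*1000).astype(np.float32))
    if w<h: w,h,a=h,w,a+90
    return np.array(c)/1000,w,h,((a+90)%180)-90
def blobs(im,mask,roi,z,amin=30,f=None):
    x0,y0,x1,y1=roi; m=np.zeros_like(mask); m[y0:y1,x0:x1]=mask[y0:y1,x0:x1]
    # upscale 4x for subpixel
    cs,_=cv2.findContours(m,cv2.RETR_CCOMP,cv2.CHAIN_APPROX_NONE)
    for c in cs:
        if cv2.contourArea(c)<amin: continue
        p=(f or (lambda q:ray(im,q,z)))(c[:,0])
        M=cv2.moments((p*1000).astype(np.float32).reshape(-1,1,2))
        print(c[:,0].mean(0).round(1),cv2.contourArea(c),"cen",np.array([M["m10"],M["m01"]])/M["m00"]/1000,"rect",*rect(p))
E
python3 - <<'E'
from h import *
for n in ["top","scene"]:
    im=ctrl.get_image(n); c=im["color"].astype(int); mn=c.min(2)
    if n=="top": R1={"jar":((285,150,318,192),.05,225),"box":((345,212,382,262),.034,225),"flask":((405,145,440,192),.024,170)}
    else: R1={"jar":((235,240,270,280),.05,225),"box":((190,185,222,228),.034,225),"flask":((110,235,160,280),.024,200)}
    for k,(roi,z,th) in R1.items():
        print(n,k); blobs(im,((mn>th)*255).astype(np.uint8),roi,z)
    print("carrier blue"); b=((c[:,:,2]>c[:,:,0]+50)*255).astype(np.uint8)
    roi=(90,145,230,245) if n=="top" else (320,215,460,310)
    blobs(im,b,roi,.017,400)
    print("light"); blobs(im,((mn>145)*255).astype(np.uint8),roi,.02,100)
E
```

```text
top jar
[299.7 168.3] 223.5 cen [ 0.5974 -0.0607] rect [ 0.5968 -0.0605] 41.74475860595703 40.5627326965332 -0.15384674072265625
top box
[362.9 236.5] 357.0 cen [ 0.4356 -0.2102] rect [ 0.4357 -0.2103] 76.15694427490234 29.35234832763672 17.539566040039062
top flask
[419.7 169.2] 462.0 cen [ 0.6084 -0.3571] rect [ 0.5999 -0.3551] 92.34523010253906 43.674564361572266 -14.615776062011719
carrier blue
[158.3 193.8] 6811.0 cen [0.5425 0.2842] rect [0.5426 0.2841] 279.3515625 152.8766326904297 79.84864044189453
[158.7 193.6] 5689.0 cen [0.5432 0.2831] rect [0.5441 0.2849] 264.8898010253906 137.85116577148438 79.83308410644531
light
[192.2 199.2] 1685.5 cen [0.5281 0.1993] rect [0.5282 0.1992] 129.9779815673828 82.093505859375 -10.173377990722656
[192.2 199.1] 783.5 cen [0.5286 0.1993] rect [0.5287 0.1992] 99.09185791015625 51.47578811645508 -10.351638793945312
[122.2 186.3] 757.5 cen [0.5594 0.372 ] rect [0.5591 0.3711] 78.02647399902344 75.9920425415039 2.9291205406188965
[122.  186.4] 508.0 cen [0.5592 0.3723] rect [0.5589 0.3723] 63.15801239013672 63.090206146240234 46.28132247924805
[
[... 877 characters left out ...]
425.9 267.5] 698.0 cen [0.5585 0.3731] rect [0.5581 0.3733] 80.53070068359375 78.0876235961914 -6.648902893066406
[425.9 267.5] 424.0 cen [0.5584 0.3729] rect [0.5585 0.3736] 63.07265090942383 59.398441314697266 41.603275299072266
[390.3 259.8] 1423.0 cen [0.5437 0.2867] rect [0.5436 0.2866] 131.43370056152344 82.1095199584961 -10.118560791015625
[390.3 257.9] 802.0 cen [0.5374 0.2875] rect [0.5427 0.2863] 110.50799560546875 64.51602172851562 -10.34027099609375
[355.8 251.3] 1355.0 cen [0.5281 0.2004] rect [0.5281 0.2003] 131.37298583984375 81.7633056640625 -10.045578002929688
[355.6 250.6] 618.5 cen [0.5275 0.1999] rect [0.5274 0.2   ] 98.80596923828125 50.87087631225586 -10.286766052246094
```

```bash
cat >> h.py <<'E'
def plan(p,yaw,st=None):
    "p TCP target; yaw of tool y, deg (mod 360)"
    st=st or ctrl.state(); Rm=R.from_quat(st["eef_rot"]).as_matrix()
    d=np.asarray(p)-st["tcp_pos"]
    y=np.degrees(np.arctan2(Rm[1,1],Rm[0,1])); 
    dy=yaw-y; dy=(dy+180)%360-180
    # tilt correction: desired tool x = down
    yw=np.radians(yaw); Rd=np.c_[[0,0,-1],[np.cos(yw),np.sin(yw),0],[np.sin(yw),-np.cos(yw),0]]
    Rd[:,2]=np.cross(Rd[:,0],Rd[:,1])
    rv=R.from_matrix(Rm.T@Rd).as_rotvec(degrees=True)
    print("t",round(st["clock"],3),"tcp",st["tcp_pos"],"yaw",round(y,2),"tiltaxis",Rm[:,0],"F",st["force"],"w",round(st["grip_width"]*95,1),"j",st["joints"])
    print("dworld",d,"dtool(units .2m), current axes",(Rm.T@d)/.2,"after turn",(Rd.T@d)/.2,"turn units",rv/45)
E
python3 - <<'E'
from h import *
for i in range(2): plan([.5975,-.0605,.15],-10)
im=ctrl.get_image("top"); c=im["color"].astype(int)
roi=(405,145,440,182)
for th in (120,140,160,180):
    m=((c[:,:,2]>th)*255).astype(np.uint8); blobs(im,m,(405,145,440,181),.024)
im=ctrl.get_image("scene"); c=im["color"].astype(int)
b=c[242:276,112:156]
print((c[242:276:2,116:156:2,2]-c[242:276:2,116:156:2,0]))
E
```

```text
t 0.25 tcp [0.2049 0.6165 0.214 ] yaw 71.62 tiltaxis [-0.0004 -0.001  -1.    ] F [-1.1982  0.0542 -0.096 ] w 94.8 j [ 1.1674  0.1242  1.6509 -0.      1.3675 -0.0826]
dworld [ 0.3926 -0.677  -0.064 ] dtool(units .2m), current axes [ 0.3226 -2.5931  2.9305] after turn [0.3201 2.5212 2.9929] turn units [1.8138 0.0009 0.0012]
t 0.25 tcp [0.2049 0.6165 0.214 ] yaw 71.62 tiltaxis [-0.0004 -0.001  -1.    ] F [-1.1982  0.0542 -0.096 ] w 94.8 j [ 1.1674  0.1242  1.6509 -0.      1.3675 -0.0826]
dworld [ 0.3926 -0.677  -0.064 ] dtool(units .2m), current axes [ 0.3226 -2.5931  2.9305] after turn [0.3201 2.5212 2.9929] turn units [1.8138 0.0009 0.0012]
[420.  165.6] 521.0 cen [ 0.6135 -0.3579] rect [ 0.6101 -0.3572] 77.82896423339844 49.91009521484375 -14.623023986816406
[420.3 165.7] 482.0 cen [ 0.6134 -0.3583] rect [ 0.6097 -0.3574] 75.96206665039062 47.89979934692383 -14.620285034179688
[420.4 165.8] 445.5 cen [ 0.6136 -0.3583] rect [ 0.6094 -0.3572] 74.22889709472656 45.70906448364258 -14.933021545410156
[420.4 165.9] 407.0 cen [ 0.614  -0.3586] rect [ 0.609  -0.3575] 73.47212219238281 43.674
[... 778 characters left out ...]
   2   0
    1   2]
 [ -1  -1   5   7   1   0   0   0   0   0   1   4  15  11  10   4   0  -1
    1   1]
 [ -1   2  12   2   0   0   0   0   0   0   2   9  14  11   6   1   0   1
    1   1]
 [ -1   9   6   2   1   0   0   0   0   1   6  16  11   8   1   1   0   0
    1   2]
 [  0   8  13   7   4   3   2   1   1   3  14  13   9   4   0   0   1   1
    1   2]
 [  0   1   8  14  15   9   6   3   3   9  13  10   6   0   0   0   1   2
    2   2]
 [  0   0   2   5   8  12  15  14  10  15  12   9   2   1   1   1   1   2
    2   1]
 [  0   0  -1   0   2   3   7  10  13  11  10   5   0   1   1   1   1   1
    1   2]
 [ -1   0  -1  -1  -1  -1   1   0   4   6   5   1   0   1   2   2   1   1
    1   1]]
```

Run:
```python
from h import *
plan([.5975,-.0605,.15],75.5)
```

```text
t 0.35 tcp [0.2049 0.6167 0.2144] yaw 71.62 tiltaxis [-0.0002 -0.0005 -1.    ] F [-0.3932 -0.8236  0.1275] w 95.0 j [ 1.1674  0.124   1.6506 -0.      1.3675 -0.0826]
dworld [ 0.3926 -0.6772 -0.0644] dtool(units .2m), current axes [ 0.323  -2.594   2.9304] after turn [ 0.3218 -2.7866  2.7481] turn units [-0.0862 -0.0001  0.0007]
```

>>> drive_tool(series=[[0, 0, 0, -0.086, 0, 0], [0, -0.2, 0.2, 0, 0, 0], [0, -0.21, 0.21, 0, 0, 0], [0, -0.21, 0.21, 0, 0, 0], [0, -0.21, 0.21, 0, 0, 0]], gripper=0.1, newtons=20)

```text
clock: 0.98
tcp_pos: [0.3248, 0.4129, 0.2148]
eef_rot: [0.089, 0.701, -0.089, 0.702]
force: [0.6, -0.5, 0.6]
grip_width: 0.898
```

>>> drive_tool(series=[[0.02, -0.21, 0.21, 0, 0, 0], [0.02, -0.21, 0.21, 0, 0, 0], [0.02, -0.21, 0.21, 0, 0, 0], [0.02, -0.21, 0.21, 0, 0, 0], [0.02, -0.21, 0.21, 0, 0, 0]])

```text
clock: 1.6
tcp_pos: [0.4756, 0.1568, 0.1949]
eef_rot: [0.09, 0.701, -0.089, 0.702]
force: [0.6, -0.4, -0.6]
grip_width: 0.901
```

>>> drive_tool(series=[[0.05, -0.21, 0.21, 0, 0, 0], [0.05, -0.21, 0.21, 0, 0, 0], [0.05, -0.21, 0.21, 0, 0, 0], [0.05, -0.07, 0.03, 0, 0, 0], [0, 0, 0, 0, 0, 0]])

```text
clock: 2.22
tcp_pos: [0.5665, -0.0103, 0.1533]
eef_rot: [0.09, 0.702, -0.09, 0.7]
force: [0.0, 0.6, 0.4]
grip_width: 0.897
```

Run:
```python
from h import *
plan([.5975,-.0605,.017],75.5)
st=ctrl.state(); im=ctrl.get_image("wrist"); cv2.imwrite("pics/w1.png",im["color"][:,:,::-1])
m=((im["color"].min(2)>215)*255).astype(np.uint8)
blobs(im,m,(0,0,560,420),.05,200,lambda q:wray(im,st,q,.05))
```

```text
t 2.225 tcp [ 0.5665 -0.0103  0.1533] yaw 75.39 tiltaxis [-0.0028  0.0008 -1.    ] F [0.0454 0.5513 0.375 ] w 85.2 j [-0.1132 -0.0111  1.8965  0.0005  1.259  -1.4292]
dworld [ 0.031  -0.0502 -0.1363] dtool(units .2m), current axes [ 0.681  -0.2036  0.2153] after turn [ 0.6817 -0.204   0.213 ] turn units [-0.0024 -0.0037 -0.0001]
[139.7 264.2] 252.5 cen [ 0.58   -0.1497] rect [ 0.5778 -0.1522] 36.0965461730957 15.560376167297363 13.985304832458496
[234.6 261. ] 1720.0 cen [ 0.5957 -0.0583] rect [ 0.5954 -0.0584] 45.08930206298828 43.124149322509766 74.20296478271484
[ 62.7 142.6] 1621.5 cen [ 0.4383 -0.1949] rect [ 0.4384 -0.195 ] 74.98695373535156 30.057641983032227 17.635204315185547
[502.8 103.5] 447.0 cen [0.507  0.2352] rect [0.515  0.2394] 77.06038665771484 23.19298553466797 -10.13720703125
[461.6 104.5] 2539.0 cen [0.5005 0.1854] rect [0.5099 0.1853] 86.89176177978516 73.43301391601562 -10.141555786132812
[194.6  93. ] 2630.0 cen [ 0.442  -0.0505] rect [ 0.4419 -0.0505] 73.2476577758789 29.40250015258789 -13.510009765625
[196.6  92.9] 2057.5 cen [ 0.442  -0.0512] rect [ 0.442  -0.0506] 69.32547760009766 25.549293518066406 -13.625892639160156
[113.9  13.8] 920.0 cen [ 0.3371 -0.1081] rect [ 0.3357 -0.1065] 42.21785354614258 31.192779541015625 89.10789489746094
```

View pics/w1.png

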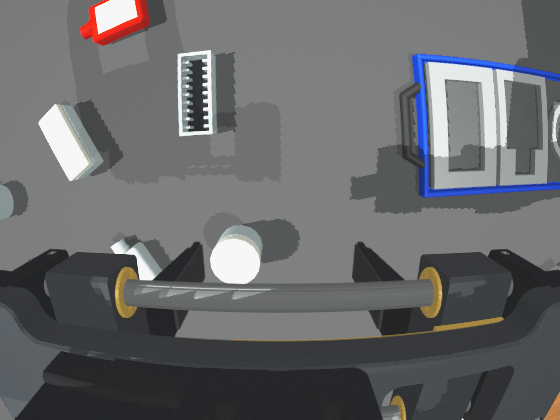

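>>> drive_tool(series=[[0, -0.1, 0.11, 0, -0.002, 0], [0, -0.1, 0.1, 0, -0.002, 0], [0.1, 0, 0, 0, 0, 0], [0.2, 0, 0, 0, 0, 0], [0, 0, 0, 0, 0, 0]])

```text
clock: 2.9
tcp_pos: [0.5944, -0.0578, 0.0897]
eef_rot: [0.089, 0.704, -0.089, 0.699]
force: [-0.0, -0.4, 0.5]
grip_width: 0.897
```

Run:
```python
from h import *
plan([.5972,-.0603,.017],75.5)
```

```text
t 2.9 tcp [ 0.5944 -0.0578  0.0897] yaw 75.52 tiltaxis [-0.0065  0.0014 -1.    ] F [-0.0421 -0.4151  0.4759] w 85.2 j [-0.1869  0.1221  1.8717  0.0002  1.1544 -1.5051]
dworld [ 0.0028 -0.0025 -0.0727] dtool(units .2m), current axes [ 0.3635 -0.0084  0.019 ] after turn [ 0.3636 -0.0085  0.0166] turn units [ 0.0004 -0.0084  0.0003]
```

>>> drive_tool(series=[[0.1, -0.005, 0.01, 0, 0, 0], [0.15, 0, 0.005, 0, 0, 0], [0.11, 0, 0, 0, 0, 0], [0, 0, 0, 0, 0, 0], [0, 0, 0, 0, 0, 0]])

```text
clock: 3.52
tcp_pos: [0.6022, -0.0612, 0.024]
eef_rot: [0.089, 0.7, -0.089, 0.703]
force: [0.6, -0.8, 0.1]
grip_width: 0.896
```

Run:
```python
from h import *
plan([.5972,-.0603,.017],75.5)
im=ctrl.get_image("wrist"); cv2.imwrite("pics/w2.png",im["color"][:,:,::-1])
```

```text
t 3.525 tcp [ 0.6022 -0.0612  0.024 ] yaw 75.5 tiltaxis [ 0.0051 -0.0012 -1.    ] F [ 0.6419 -0.7693  0.0988] w 85.1 j [-0.1898  0.2132  1.8929 -0.0002  1.0302 -1.5074]
dworld [-0.005   0.0009 -0.007 ] dtool(units .2m), current axes [ 0.0348 -0.0022 -0.0256] after turn [ 0.035  -0.0022 -0.0254] turn units [-0.      0.0067 -0.0002]
```

View pics/w2.png

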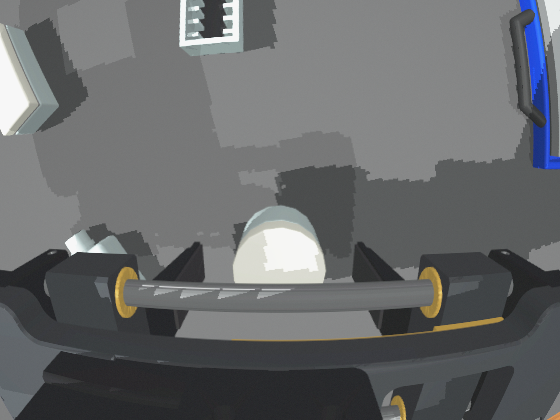

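>>> drive_tool(series=[[0.03, 0, -0.022, 0, 0.005, 0], [0, 0, 0, 0, 0, 0], [0, 0, 0, 0, 0, 0], [0, 0, 0, 0, 0, 0], [0, 0, 0, 0, 0, 0]])

```text
clock: 4.2
tcp_pos: [0.5971, -0.06, 0.0168]
eef_rot: [0.089, 0.702, -0.089, 0.701]
force: [0.6, -0.1, 0.4]
grip_width: 0.9
```

Run:
```python
from h import *
plan([.5972,-.0603,.017],75.5)
```

```text
t 4.2 tcp [ 0.5971 -0.06    0.0168] yaw 75.49 tiltaxis [-0.0006  0.0001 -1.    ] F [ 0.6176 -0.1192  0.4203] w 85.5 j [-0.1896  0.216   1.9038  0.      1.0223 -1.5072]
dworld [ 0.0001 -0.0003  0.0002] dtool(units .2m), current axes [-0.001  -0.0013  0.001 ] after turn [-0.001  -0.0013  0.001 ] turn units [-0.0002 -0.0007  0.    ]
```

>>> drive_tool(series=[[0, 0, 0, 0, 0, 0], [0, 0, 0, 0, 0, 0], [0, 0, 0, 0, 0, 0], [0, 0, 0, 0, 0, 0], [0, 0, 0, 0, 0, 0]], gripper=1, newtons=20)

```text
clock: 4.82
tcp_pos: [0.597, -0.06, 0.0167]
eef_rot: [0.089, 0.702, -0.089, 0.701]
force: [-1.2, -0.6, 0.8]
grip_width: 0.48
```

>>> drive_tool(series=[[-0.1, 0, 0, 0, 0, 0], [-0.2, 0, 0, 0, 0, 0], [-0.2, 0, 0, 0, 0, 0], [0, 0, 0, 0, 0, 0], [0, 0, 0, 0, 0, 0]])

```text
clock: 5.45
tcp_pos: [0.5966, -0.0599, 0.1166]
eef_rot: [0.089, 0.702, -0.089, 0.701]
force: [-0.3, -0.5, -2.5]
grip_width: 0.481
```

Run:
```python
from h import *
plan([.5588,.3722,.03],75.5)
im=ctrl.get_image("wrist"); cv2.imwrite("pics/w3.png",im["color"][:,:,::-1])
```

```text
t 5.45 tcp [ 0.5966 -0.0599  0.1166] yaw 75.49 tiltaxis [-0.0011  0.0003 -1.    ] F [-0.2677 -0.5474 -2.5157] w 45.7 j [-0.1896  0.0951  1.8521  0.      1.1955 -1.5072]
dworld [-0.0378  0.4321 -0.0866] dtool(units .2m), current axes [ 0.4337  2.0443 -0.7238] after turn [ 0.4329  2.0444 -0.724 ] turn units [-0.0002 -0.0015  0.    ]
```

View pics/w3.png

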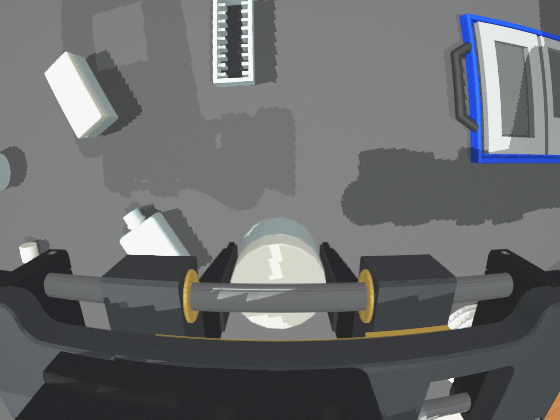

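>>> drive_tool(series=[[0, 0.12, -0.04, 0, 0, 0], [0, 0.25, -0.09, 0, 0, 0], [0, 0.26, -0.09, 0, 0, 0], [0, 0.26, -0.09, 0, 0, 0], [0, 0.26, -0.09, 0, 0, 0]])

```text
clock: 6.12
tcp_pos: [0.5755, 0.1841, 0.1145]
eef_rot: [0.089, 0.703, -0.09, 0.7]
force: [0.5, -0.3, -1.0]
grip_width: 0.483
```

>>> drive_tool(series=[[0, 0.26, -0.09, 0, 0, 0], [0, 0.26, -0.09, 0, 0, 0], [0, 0.22, -0.08, 0, 0, 0], [0, 0.15, -0.06, 0, 0, 0], [0, 0, 0, 0, 0, 0]])

```text
clock: 6.75
tcp_pos: [0.558, 0.3725, 0.1143]
eef_rot: [0.087, 0.703, -0.089, 0.7]
force: [0.3, -0.1, -1.1]
grip_width: 0.482
```

>>> drive_tool(series=[[0, 0, 0, 0, 0, 0], [0, 0, 0, 0, 0, 0], [0, 0, 0, 0, 0, 0], [0, 0, 0, 0, 0, 0], [0, 0, 0, 0, 0, 0]])

```text
clock: 7.38
tcp_pos: [0.56, 0.3708, 0.1169]
eef_rot: [0.09, 0.702, -0.089, 0.701]
force: [-0.4, 0.2, -1.2]
grip_width: 0.48
```

Run:
```python
from h import *
plan([.5588,.3722,.03],75.5)
st=ctrl.state();im=ctrl.get_image("wrist"); cv2.imwrite("pics/w4.png",im["color"][:,:,::-1])
m=((im["color"].min(2)>165)*255).astype(np.uint8)
blobs(im,m,(0,0,560,240),.02,800,lambda q:wray(im,st,q,.02))
```

```text
t 7.375 tcp [0.56   0.3708 0.1169] yaw 75.46 tiltaxis [-0.0006  0.0003 -1.    ] F [-0.4219  0.227  -1.1918] w 45.6 j [ 0.5047  0.2445  1.6816  0.0006  1.2159 -0.8126]
dworld [-0.0012  0.0014 -0.0869] dtool(units .2m), current axes [ 0.4347  0.0052 -0.0072] after turn [ 0.4347  0.0053 -0.0075] turn units [-0.0008 -0.0009 -0.0002]
[280.9 202.7] 1523.0 cen [0.5448 0.3803] rect [0.5488 0.3775] 77.8378677368164 58.6253776550293 75.3572998046875
[ 95.3 197.8] 2833.5 cen [0.4926 0.2093] rect [0.5001 0.207 ] 82.54872131347656 75.59375 79.63399505615234
[179.8 186.4] 2578.5 cen [0.5075 0.2958] rect [0.5185 0.293 ] 82.04222869873047 81.28731536865234 79.82262420654297
```

View pics/w4.png

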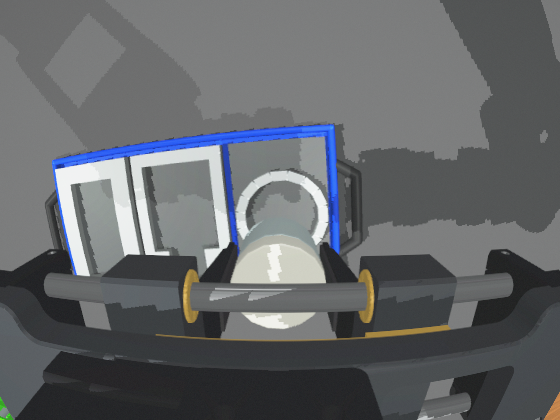

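>>> drive_tool(series=[[0.1, 0.005, -0.007, 0, 0, 0], [0.15, 0, 0, 0, 0, 0], [0.1, 0, 0, 0, 0, 0], [0.05, 0, 0, 0, 0, 0], [0, 0, 0, 0, 0, 0]])

```text
clock: 8.05
tcp_pos: [0.5582, 0.3722, 0.0357]
eef_rot: [0.089, 0.702, -0.09, 0.701]
force: [0.5, 0.2, -0.8]
grip_width: 0.484
```

>>> drive_tool(series=[[0.02, 0, 0, 0, 0, 0], [0, 0, 0, 0, 0, 0], [0, 0, 0, 0, 0, 0], [0, 0, 0, 0, 0, 0], [0, 0, 0, 0, 0, 0]])

```text
clock: 8.68
tcp_pos: [0.5588, 0.3725, 0.033]
eef_rot: [0.089, 0.702, -0.089, 0.701]
force: [0.4, 0.6, -0.8]
grip_width: 0.481
```

Run:
```python
from h import *
plan([.5588,.3722,.029],75.5)
st=ctrl.state();im=ctrl.get_image("wrist"); cv2.imwrite("pics/w5.png",im["color"][:,:,::-1])
```

```text
t 8.675 tcp [0.5588 0.3725 0.033 ] yaw 75.49 tiltaxis [-0.0005  0.0004 -1.    ] F [ 0.3663  0.6047 -0.8191] w 45.7 j [ 0.5078  0.3336  1.7263  0.0006  1.082  -0.81  ]
dworld [ 0.     -0.0003 -0.004 ] dtool(units .2m), current axes [ 0.0201 -0.0012  0.0005] after turn [ 0.0201 -0.0012  0.0005] turn units [-0.0003 -0.0007 -0.0003]
```

View pics/w5.png

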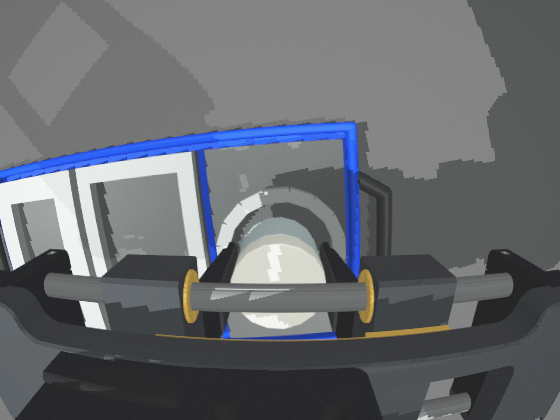

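>>> drive_tool(series=[[0.02, 0, 0, 0, 0, 0], [0, 0, 0, 0, 0, 0], [0, 0, 0, 0, 0, 0], [0, 0, 0, 0, 0, 0], [0, 0, 0, 0, 0, 0]])

```text
clock: 9.35
tcp_pos: [0.5586, 0.3723, 0.0287]
eef_rot: [0.089, 0.702, -0.089, 0.701]
force: [-0.0, -1.2, -1.0]
grip_width: 0.481
```

>>> drive_tool(series=[[0, 0, 0, 0, 0, 0], [0, 0, 0, 0, 0, 0], [0, 0, 0, 0, 0, 0], [-0.1, 0, 0, 0, 0, 0], [-0.2, 0, 0, 0, 0, 0]], gripper=0.25)

```text
clock: 9.98
tcp_pos: [0.5576, 0.3717, 0.0884]
eef_rot: [0.089, 0.703, -0.09, 0.7]
force: [0.3, 0.3, 0.7]
grip_width: 0.745
```

>>> drive_tool(series=[[-0.2, 0, 0, 0, 0, 0], [-0.1, 0, 0, 0, 0, 0], [0, 0, 0, 0, 0, 0], [0, 0, 0, 0, 0, 0], [0, 0, 0, 0, 0, 0]])

```text
clock: 10.6
tcp_pos: [0.5576, 0.3717, 0.1463]
eef_rot: [0.089, 0.703, -0.09, 0.7]
force: [-0.2, -0.1, 0.2]
grip_width: 0.752
```

Run:
```python
from h import *
plan([.6148,-.359,.15],75.5)
st=ctrl.state();im=ctrl.get_image("wrist"); cv2.imwrite("pics/w6.png",im["color"][:,:,::-1])
```

```text
t 10.6 tcp [0.5576 0.3717 0.1463] yaw 75.49 tiltaxis [-0.0042 -0.0017 -1.    ] F [-0.1632 -0.1493  0.1731] w 71.5 j [ 0.5077  0.2184  1.6607  0.0006  1.2671 -0.81  ]
dworld [ 0.0572 -0.7307  0.0037] dtool(units .2m), current axes [-0.0135 -3.4656  1.1921] after turn [-0.0185 -3.4658  1.1915] turn units [-0.0003 -0.0046  0.0034]
```

View pics/w6.png

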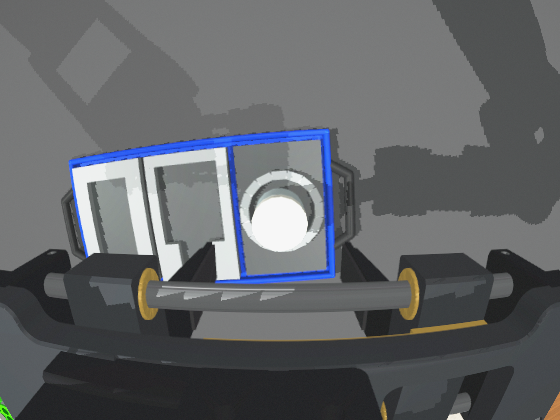

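>>> drive_tool(series=[[0, -0.15, 0.06, 0, 0, 0], [0, -0.26, 0.11, 0, 0, 0], [0, -0.27, 0.11, 0, 0, 0], [0, -0.27, 0.11, 0, 0, 0], [0, -0.27, 0.11, 0, 0, 0]], gripper=0.15)

```text
clock: 11.28
tcp_pos: [0.594, 0.1093, 0.1477]
eef_rot: [0.089, 0.702, -0.089, 0.701]
force: [0.1, -0.2, 0.1]
grip_width: 0.848
```

>>> drive_tool(series=[[0, -0.27, 0.11, 0, 0, 0], [0, -0.27, 0.11, 0, 0, 0], [0, -0.27, 0.11, 0, 0, 0], [0, -0.27, 0.11, 0, 0, 0], [0, -0.27, 0.11, 0, 0, 0]])

```text
clock: 11.9
tcp_pos: [0.6328, -0.1796, 0.1475]
eef_rot: [0.09, 0.702, -0.089, 0.701]
force: [0.3, 0.3, 0.0]
grip_width: 0.855
```

>>> drive_tool(series=[[0, -0.27, 0.11, 0, 0, 0], [0, -0.27, 0.11, 0, 0, 0], [0, -0.25, 0.11, 0, 0, 0], [0, -0.09, 0.06, 0, 0, 0], [0, 0, 0, 0, 0, 0]])

```text
clock: 12.52
tcp_pos: [0.6641, -0.369, 0.1468]
eef_rot: [0.09, 0.702, -0.09, 0.7]
force: [-0.5, 0.1, 0.5]
grip_width: 0.851
```

>>> drive_tool(series=[[0, 0, 0, 0, 0, 0], [0, 0, 0, 0, 0, 0], [0, 0, 0, 0, 0, 0], [0, 0, 0, 0, 0, 0], [0, 0, 0, 0, 0, 0]])

```text
clock: 13.15
tcp_pos: [0.6647, -0.3676, 0.1488]
eef_rot: [0.089, 0.702, -0.089, 0.701]
force: [-0.3, -0.2, -0.4]
grip_width: 0.847
```

Run:
```python
from h import *
plan([.6148,-.359,.012],75.5)
st=ctrl.state();im=ctrl.get_image("wrist"); cv2.imwrite("pics/w7.png",im["color"][:,:,::-1])
for th in (150,180,200):
  m=((im["color"].min(2)>th)*255).astype(np.uint8)
  blobs(im,m,(150,0,420,275),.024,800,lambda q:wray(im,st,q,.024))
```

```text
t 13.15 tcp [ 0.6647 -0.3676  0.1488] yaw 75.51 tiltaxis [-0.0006  0.0001 -1.    ] F [-0.273  -0.2342 -0.4399] w 80.4 j [-0.5756  0.4005  1.4308 -0.0003  1.3109 -1.8934]
dworld [-0.0499  0.0086 -0.1368] dtool(units .2m), current axes [ 0.684 -0.021 -0.252] after turn [ 0.6838 -0.0211 -0.2525] turn units [ 0.0001 -0.0008  0.0001]
[274.4 142.7] 3832.0 cen [ 0.6071 -0.3553] rect [ 0.6001 -0.3531] 91.19163513183594 44.92724609375 -15.170883178710938
[274.4 141.6] 3749.5 cen [ 0.6072 -0.3556] rect [ 0.5998 -0.3533] 90.56111145019531 44.21859359741211 -15.170883178710938
[273.9 142. ] 3694.5 cen [ 0.6075 -0.3559] rect [ 0.5996 -0.3538] 90.3876724243164 44.01079559326172 -14.630020141601562
```

View pics/w7.png

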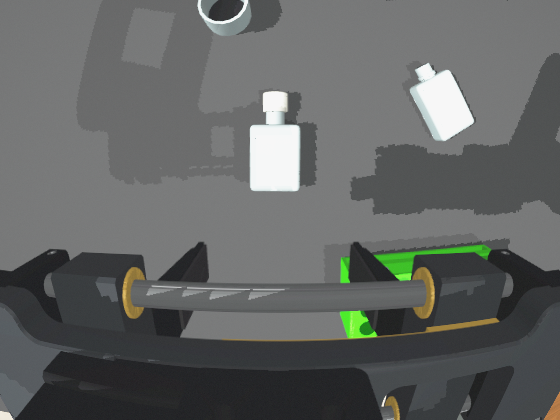

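>>> drive_tool(series=[[0, -0.018, -0.1, 0, 0, 0], [0.05, 0, -0.1, 0, 0, 0], [0.15, 0, -0.05, 0, 0, 0], [0.2, 0, 0, 0, 0, 0], [0.15, 0, 0, 0, 0, 0]])

```text
clock: 13.82
tcp_pos: [0.6146, -0.3584, 0.037]
eef_rot: [0.09, 0.702, -0.089, 0.701]
force: [-0.1, 0.3, 0.6]
grip_width: 0.851
```

>>> drive_tool(series=[[0.06, 0, 0, 0, 0, 0], [0, 0, 0, 0, 0, 0], [0, 0, 0, 0, 0, 0], [0, 0, 0, 0, 0, 0], [0, 0, 0, 0, 0, 0]])

```text
clock: 14.45
tcp_pos: [0.6159, -0.3591, 0.0278]
eef_rot: [0.089, 0.701, -0.09, 0.702]
force: [-0.4, -1.0, -0.1]
grip_width: 0.851
```

Run:
```python
from h import *
plan([.6147,-.3585,.011],75.4)
st=ctrl.state();im=ctrl.get_image("wrist"); cv2.imwrite("pics/w8.png",im["color"][:,:,::-1])
```

```text
t 14.45 tcp [ 0.6159 -0.3591  0.0278] yaw 75.49 tiltaxis [ 0.0007 -0.0008 -1.    ] F [-0.422  -1.044  -0.1309] w 80.8 j [-0.603   0.4185  1.6244 -0.0003  1.0976 -1.9204]
dworld [-0.0012  0.0006 -0.0168] dtool(units .2m), current axes [ 0.084   0.0013 -0.0065] after turn [ 0.084   0.0013 -0.0064] turn units [0.002  0.0011 0.0008]
```

View pics/w8.png

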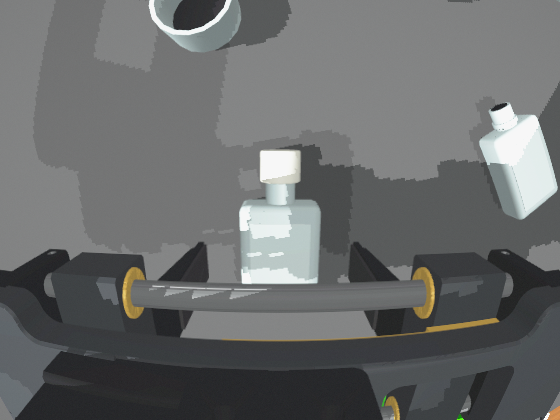

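Aligned and centred between the jaws (body px 240–320, cap at (280,166)). Lower and close.

>>> drive_tool(series=[[0.05, 0, -0.005, 0, 0, 0], [0.035, 0, 0, 0, 0, 0], [0, 0, 0, 0, 0, 0], [0, 0, 0, 0, 0, 0], [0, 0, 0, 0, 0, 0]])

```text
clock: 15.12
tcp_pos: [0.6145, -0.3586, 0.0099]
eef_rot: [0.089, 0.702, -0.089, 0.701]
force: [0.2, -0.1, 0.0]
grip_width: 0.85
```

>>> drive_tool(series=[[0, 0, 0, 0, 0, 0], [0, 0, 0, 0, 0, 0], [0, 0, 0, 0, 0, 0], [0, 0, 0, 0, 0, 0], [0, 0, 0, 0, 0, 0]], gripper=1, newtons=25)

```text
clock: 15.75
tcp_pos: [0.6143, -0.3584, 0.0097]
eef_rot: [0.089, 0.702, -0.089, 0.701]
force: [0.2, -0.4, -0.2]
grip_width: 0.48
```

Run:
```python
from h import *
plan([.6147,-.3585,.011],75.4)
```

```text
t 15.75 tcp [ 0.6143 -0.3584  0.0097] yaw 75.49 tiltaxis [-0.0007  0.0003 -1.    ] F [ 0.1504 -0.3835 -0.167 ] w 45.6 j [-0.6035  0.4376  1.6331 -0.0002  1.0716 -1.9209]
dworld [ 0.0004 -0.0001  0.0013] dtool(units .2m), current axes [-0.0067 -0.      0.0018] after turn [-0.0067  0.      0.0018] turn units [ 0.002  -0.001  -0.0001]
```

>>> drive_tool(series=[[-0.1, 0, 0, 0, 0, 0], [-0.2, 0, 0, 0, 0, 0], [-0.22, 0, 0, 0, 0, 0], [0, 0, 0, 0, 0, 0], [0, 0, 0, 0, 0, 0]])

```text
clock: 16.38
tcp_pos: [0.6142, -0.3584, 0.1139]
eef_rot: [0.089, 0.702, -0.089, 0.701]
force: [-0.2, -0.6, -0.6]
grip_width: 0.482
```

Run:
```python
from h import *
plan([.5288,.2888,.13],75.5)
st=ctrl.state();im=ctrl.get_image("wrist"); cv2.imwrite("pics/w9.png",im["color"][:,:,::-1])
```

```text
t 16.375 tcp [ 0.6142 -0.3584  0.1139] yaw 75.49 tiltaxis [-0.0006  0.0001 -1.    ] F [-0.1528 -0.5953 -0.6351] w 45.8 j [-0.6035  0.3282  1.5843 -0.0003  1.2296 -1.9209]
dworld [-0.0854  0.6472  0.0161] dtool(units .2m), current axes [-0.0801  3.0256 -1.2245] after turn [-0.0806  3.0258 -1.2238] turn units [-0.0003 -0.0008  0.0001]
```

View pics/w9.png

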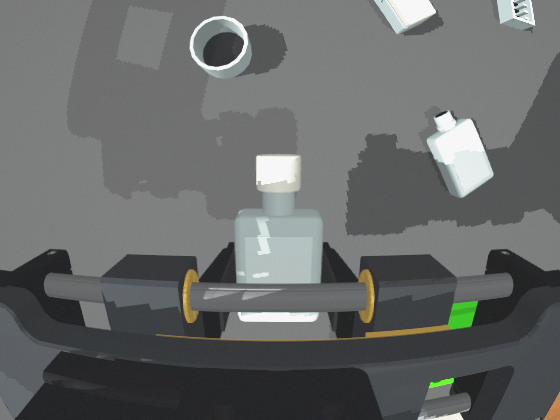

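>>> drive_tool(series=[[-0.02, 0.13, -0.05, 0, 0, 0], [-0.02, 0.25, -0.1, 0, 0, 0], [-0.02, 0.26, -0.105, 0, 0, 0], [-0.02, 0.26, -0.105, 0, 0, 0], [0, 0.26, -0.105, 0, 0, 0]])

```text
clock: 17.05
tcp_pos: [0.581, -0.1086, 0.1279]
eef_rot: [0.09, 0.703, -0.089, 0.7]
force: [1.3, 0.8, -0.8]
grip_width: 0.481
```

>>> drive_tool(series=[[0, 0.26, -0.105, 0, 0, 0], [0, 0.26, -0.105, 0, 0, 0], [0, 0.26, -0.105, 0, 0, 0], [0, 0.26, -0.105, 0, 0, 0], [0, 0.26, -0.105, 0, 0, 0]])

```text
clock: 17.68
tcp_pos: [0.5442, 0.1689, 0.1276]
eef_rot: [0.089, 0.703, -0.09, 0.7]
force: [1.3, -1.4, -1.3]
grip_width: 0.481
```

>>> drive_tool(series=[[0, 0.25, -0.1, 0, 0, 0], [0, 0.2, -0.08, 0, 0, 0], [0, 0.11, -0.06, 0, 0, 0], [0, 0, 0, 0.1, 0, 0], [0, 0, 0, 0.22, 0, 0]])

```text
clock: 18.3
tcp_pos: [0.526, 0.2879, 0.1273]
eef_rot: [0.177, 0.686, -0.179, 0.683]
force: [-0.4, -0.4, -0.9]
grip_width: 0.483
```

>>> drive_tool(series=[[0, 0, 0, 0.22, 0, 0], [0, 0, 0, 0.22, 0, 0], [0, 0, 0, 0.22, 0, 0], [0, 0, 0, 0.22, 0, 0], [0, 0, 0, 0.22, 0, 0]])

```text
clock: 18.92
tcp_pos: [0.5262, 0.2873, 0.1274]
eef_rot: [0.447, 0.548, -0.45, 0.546]
force: [-0.3, -0.4, 0.4]
grip_width: 0.478
```

>>> drive_tool(series=[[0, 0, 0, 0.22, 0, 0], [0, 0, 0, 0.22, 0, 0], [0, 0, 0, 0.22, 0, 0], [0, 0, 0, 0.22, 0, 0], [0, 0, 0, 0.22, 0, 0]])

```text
clock: 19.55
tcp_pos: [0.5262, 0.2873, 0.1273]
eef_rot: [-0.634, -0.309, 0.638, -0.308]
force: [-0.4, -0.2, -0.4]
grip_width: 0.484
```

>>> drive_tool(series=[[0, 0, 0, 0.22, 0, 0], [0, 0, 0, 0.22, 0, 0], [0, 0, 0, 0.22, 0, 0], [0, 0, 0, 0.22, 0, 0], [0, 0, 0, 0.22, 0, 0]])

```text
clock: 20.18
tcp_pos: [0.5262, 0.2873, 0.1274]
eef_rot: [-0.705, -0.013, 0.709, -0.014]
force: [-0.3, -0.8, -1.2]
grip_width: 0.483
```

Run:
```python
from h import *
plan([.5288,.2888,.13],-100.15)
```

```text
t 20.175 tcp [0.5262 0.2873 0.1274] yaw -87.74 tiltaxis [-0.0047 -0.0016 -1.    ] F [-0.3186 -0.7898 -1.1587] w 45.9 j [0.4099 0.0866 1.842  0.0005 1.218  1.9411]
dworld [0.0026 0.0015 0.0026] dtool(units .2m), current axes [-0.0133 -0.0072 -0.0131] after turn [-0.0132 -0.0098 -0.0113] turn units [ 0.2758  0.0058 -0.0024]
```

>>> drive_tool(series=[[0, 0, 0, 0.2, 0, 0], [0, 0, 0, 0.076, 0, 0], [0, 0, 0, 0, 0, 0], [0, 0, 0, 0, 0, 0], [0, 0, 0, 0, 0, 0]])

```text
clock: 20.8
tcp_pos: [0.5273, 0.2878, 0.1293]
eef_rot: [-0.704, 0.061, 0.705, 0.06]
force: [0.5, -0.2, -1.1]
grip_width: 0.482
```

Run:
```python
from h import *
plan([.5288,.2888,.06],-100.15)
st=ctrl.state();im=ctrl.get_image("wrist"); cv2.imwrite("pics/w10.png",im["color"][:,:,::-1])
```

```text
t 20.8 tcp [0.5273 0.2878 0.1293] yaw -99.8 tiltaxis [-0.0015 -0.0001 -1.    ] F [ 0.4992 -0.2125 -1.0928] w 45.8 j [0.41   0.0851 1.84   0.0005 1.2179 2.1517]
dworld [ 0.0015  0.001  -0.0693] dtool(units .2m), current axes [ 0.3466 -0.0063 -0.0069] after turn [ 0.3466 -0.0062 -0.0063] turn units [ 0.0077  0.0019 -0.0005]
```

View pics/w10.png

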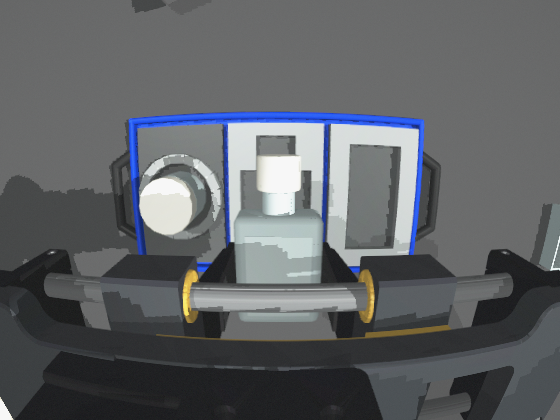

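>>> drive_tool(series=[[0.1, -0.005, -0.006, 0.007, 0, 0], [0.15, 0, 0, 0, 0, 0], [0.12, 0, 0, 0, 0, 0], [0.06, 0, 0, 0, 0, 0], [0, 0, 0, 0, 0, 0]])

```text
clock: 21.48
tcp_pos: [0.5279, 0.2883, 0.0421]
eef_rot: [-0.703, 0.063, 0.705, 0.062]
force: [0.5, 0.0, -1.4]
grip_width: 0.481
```

>>> drive_tool(series=[[0, 0, 0, 0, 0, 0], [0, 0, 0, 0, 0, 0], [0, 0, 0, 0, 0, 0], [0, 0, 0, 0, 0, 0], [0, 0, 0, 0, 0, 0]])

```text
clock: 22.1
tcp_pos: [0.5289, 0.2887, 0.044]
eef_rot: [-0.704, 0.062, 0.705, 0.063]
force: [-0.8, -0.3, -0.3]
grip_width: 0.482
```

Run:
```python
from h import *
plan([.5288,.2888,.0225],-100.15)
st=ctrl.state();im=ctrl.get_image("wrist"); cv2.imwrite("pics/w11.png",im["color"][:,:,::-1])
```

```text
t 22.1 tcp [0.5289 0.2887 0.044 ] yaw -100.14 tiltaxis [-0.0005  0.0003 -1.    ] F [-0.8049 -0.3376 -0.2752] w 45.8 j [0.4104 0.1845 1.8875 0.0005 1.0699 2.1579]
dworld [-0.0001  0.0001 -0.0215] dtool(units .2m), current axes [ 0.1073 -0.0002  0.0006] after turn [ 0.1073 -0.0002  0.0007] turn units [0.0002 0.0007 0.0002]
```

View pics/w11.png

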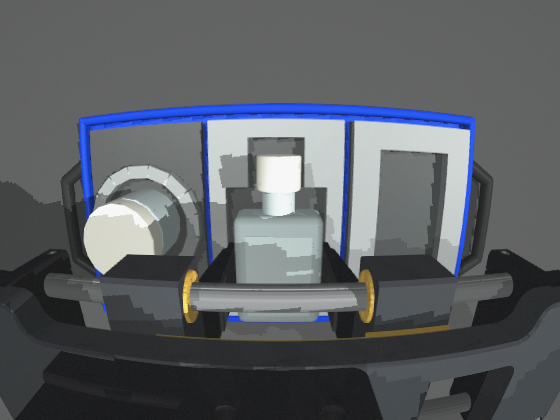

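>>> drive_tool(series=[[0.06, 0, 0, 0, 0, 0], [0.04, 0, 0, 0, 0, 0], [0, 0, 0, 0, 0, 0], [0, 0, 0, 0, 0, 0], [0, 0, 0, 0, 0, 0]])

```text
clock: 22.78
tcp_pos: [0.5289, 0.2887, 0.0239]
eef_rot: [-0.704, 0.062, 0.705, 0.063]
force: [0.9, 0.4, -0.6]
grip_width: 0.483
```

>>> drive_tool(series=[[0.005, 0, 0, 0, 0, 0], [0, 0, 0, 0, 0, 0], [0, 0, 0, 0, 0, 0], [0, 0, 0, 0, 0, 0], [0, 0, 0, 0, 0, 0]])

```text
clock: 23.4
tcp_pos: [0.5289, 0.2887, 0.0228]
eef_rot: [-0.704, 0.062, 0.705, 0.063]
force: [-0.5, 0.1, -1.1]
grip_width: 0.481
```

Run:
```python
from h import *
plan([.5288,.2888,.0225],-100.15)
```

```text
t 23.4 tcp [0.5289 0.2887 0.0228] yaw -100.15 tiltaxis [-0.0007  0.0002 -1.    ] F [-0.4937  0.1181 -1.0872] w 45.7 j [0.4104 0.2125 1.896  0.0006 1.0337 2.158 ]
dworld [-0.0001  0.0001 -0.0003] dtool(units .2m), current axes [ 0.0016 -0.0004  0.0004] after turn [ 0.0016 -0.0004  0.0004] turn units [0.0001 0.001  0.0001]
```

>>> drive_tool(series=[[0, 0, 0, 0, 0, 0], [0, 0, 0, 0, 0, 0], [0, 0, 0, 0, 0, 0], [0, 0, 0, 0, 0, 0], [-0.05, 0, 0, 0, 0, 0]], gripper=0.32)

```text
clock: 24.02
tcp_pos: [0.5281, 0.2883, 0.0322]
eef_rot: [-0.703, 0.063, 0.705, 0.062]
force: [-0.2, 0.5, 0.1]
grip_width: 0.682
```

>>> drive_tool(series=[[-0.15, 0, 0, 0, 0, 0], [-0.2, 0, 0, 0, 0, 0], [-0.2, 0, 0, 0, 0, 0], [0, 0, 0, 0, 0, 0], [0, 0, 0, 0, 0, 0]])

```text
clock: 24.65
tcp_pos: [0.5287, 0.2886, 0.1426]
eef_rot: [-0.704, 0.063, 0.705, 0.063]
force: [-0.7, -0.2, 0.2]
grip_width: 0.678
```

Run:
```python
from h import *
plan([.436,-.21,.14],-72.6)
st=ctrl.state();im=ctrl.get_image("wrist"); cv2.imwrite("pics/w12.png",im["color"][:,:,::-1])
```

```text
t 24.65 tcp [0.5287 0.2886 0.1426] yaw -100.15 tiltaxis [-0.001   0.0001 -1.    ] F [-0.7425 -0.1536  0.1896] w 64.4 j [0.4103 0.0756 1.8265 0.0006 1.2404 2.158 ]
dworld [-0.0927 -0.4986 -0.0026] dtool(units .2m), current axes [0.0132 2.5354 0.0169] after turn [0.0131 2.2402 1.1876] turn units [-0.6122  0.0013  0.0003]
```

View pics/w12.png

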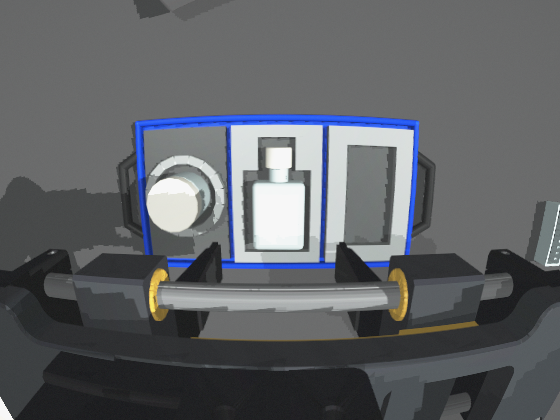

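>>> drive_tool(series=[[0, 0, 0, -0.2, 0, 0], [0, 0, 0, -0.21, 0, 0], [0, 0, 0, -0.2, 0, 0], [0, 0.12, 0.08, 0, 0, 0], [0, 0.22, 0.14, 0, 0, 0]], gripper=0.32)

```text
clock: 25.32
tcp_pos: [0.506, 0.2103, 0.1407]
eef_rot: [-0.697, -0.107, 0.7, -0.107]
force: [-0.3, -0.7, -0.6]
grip_width: 0.68
```

>>> drive_tool(series=[[0, 0.24, 0.15, 0, 0, 0], [0, 0.24, 0.15, 0, 0, 0], [0, 0.24, 0.15, 0, 0, 0], [0, 0.24, 0.15, 0, 0, 0], [0, 0.24, 0.15, 0, 0, 0]])

```text
clock: 25.95
tcp_pos: [0.4335, -0.0644, 0.141]
eef_rot: [-0.698, -0.107, 0.7, -0.106]
force: [0.6, -0.0, 0.2]
grip_width: 0.682
```

>>> drive_tool(series=[[0, 0.24, 0.15, 0, 0, 0], [0, 0.24, 0.15, 0, 0, 0], [0, 0.15, 0.1, 0, 0, 0], [0, 0.07, 0.06, 0, 0, 0], [0, 0, 0, 0, 0, 0]])

```text
clock: 26.58
tcp_pos: [0.3879, -0.2243, 0.1411]
eef_rot: [-0.698, -0.106, 0.7, -0.104]
force: [0.9, 0.7, -0.5]
grip_width: 0.677
```

>>> drive_tool(series=[[0, 0, 0, 0, 0, 0], [0, 0, 0, 0, 0, 0], [0, 0, 0, 0, 0, 0], [0, 0, 0, 0, 0, 0], [0, 0, 0, 0, 0, 0]])

```text
clock: 27.2
tcp_pos: [0.3893, -0.224, 0.1429]
eef_rot: [-0.699, -0.107, 0.699, -0.106]
force: [0.7, -0.2, -0.4]
grip_width: 0.68
```

Run:
```python
from h import *
plan([.436,-.21,.012],-72.6)
st=ctrl.state();im=ctrl.get_image("wrist"); cv2.imwrite("pics/w13.png",im["color"][:,:,::-1])
for th in (200,220):
  m=((im["color"].min(2)>th)*255).astype(np.uint8)
  blobs(im,m,(200,0,380,275),.034,800,lambda q:wray(im,st,q,.034))
```

```text
t 27.2 tcp [ 0.3893 -0.224   0.1429] yaw -72.67 tiltaxis [-0.0006  0.0001 -1.    ] F [ 0.6678 -0.1564 -0.4309] w 64.6 j [-0.6415 -0.2842  2.1562 -0.0003  1.2701  0.627 ]
dworld [ 0.0467  0.014  -0.1309] dtool(units .2m), current axes [ 0.6543  0.0031 -0.2443] after turn [ 0.6545  0.0033 -0.2439] turn units [-0.0017  0.0007  0.0004]
[278.  159.5] 3306.5 cen [ 0.4346 -0.2085] rect [ 0.4349 -0.2089] 79.04425811767578 33.07059860229492 17.500761032104492
[301.5  11.3] 823.5 cen [ 0.5696 -0.1879] rect [ 0.5655 -0.1891] 42.40372848510742 29.136354446411133 -70.81523895263672
[278.1 159.4] 3291.0 cen [ 0.4346 -0.2085] rect [ 0.4349 -0.2089] 78.97801971435547 33.04281997680664 17.531766891479492
```

View pics/w13.png

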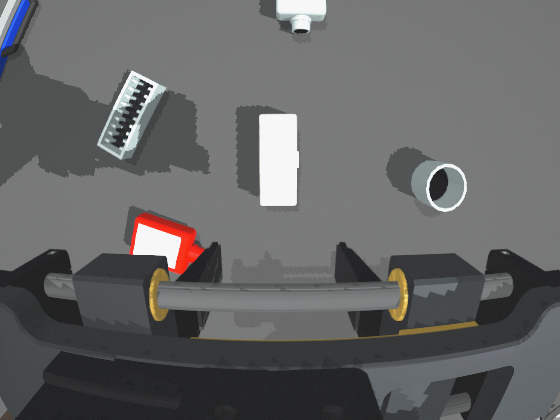

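>>> drive_tool(series=[[0, 0.002, -0.1, 0, 0, 0], [0.05, 0, -0.1, 0, 0, 0], [0.15, 0, -0.043, 0, 0, 0], [0.2, 0, 0, 0, 0, 0], [0.15, 0, 0, 0, 0, 0]])

```text
clock: 27.88
tcp_pos: [0.4362, -0.2093, 0.0311]
eef_rot: [-0.699, -0.107, 0.699, -0.106]
force: [0.4, -0.1, 0.6]
grip_width: 0.681
```

>>> drive_tool(series=[[0.06, 0, 0, 0, 0, 0], [0, 0, 0, 0, 0, 0], [0, 0, 0, 0, 0, 0], [0, 0, 0, 0, 0, 0], [0, 0, 0, 0, 0, 0]])

```text
clock: 28.5
tcp_pos: [0.4362, -0.2104, 0.0217]
eef_rot: [0.699, 0.106, -0.699, 0.107]
force: [0.6, 0.2, 0.2]
grip_width: 0.679
```

Run:
```python
from h import *
plan([.4354,-.2094,.012],-72.5)
st=ctrl.state();im=ctrl.get_image("wrist"); cv2.imwrite("pics/w14.png",im["color"][:,:,::-1])
```

```text
t 28.5 tcp [ 0.4362 -0.2104  0.0217] yaw -72.7 tiltaxis [ 0.0008 -0.0007 -1.    ] F [0.5977 0.1792 0.1648] w 64.5 j [-0.5602 -0.0355  2.166  -0.0002  1.0101  0.7088]
dworld [-0.0008  0.001  -0.0097] dtool(units .2m), current axes [ 0.0486 -0.0059  0.0021] after turn [ 0.0486 -0.0059  0.0021] turn units [-0.0045 -0.0007 -0.0012]
```

View pics/w14.png

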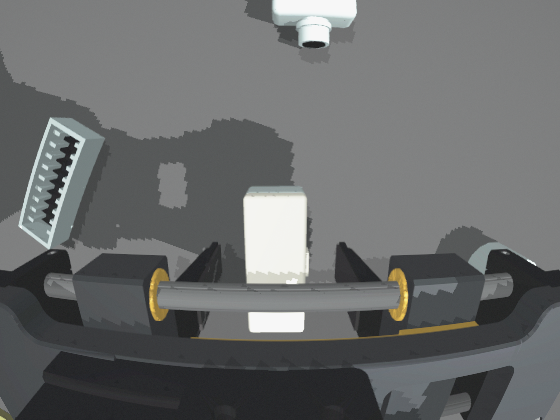

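>>> drive_tool(series=[[0.048, -0.005, 0, 0, 0, 0], [0, 0, 0, 0, 0, 0], [0, 0, 0, 0, 0, 0], [0, 0, 0, 0, 0, 0], [0, 0, 0, 0, 0, 0]])

```text
clock: 29.18
tcp_pos: [0.4354, -0.2091, 0.0113]
eef_rot: [-0.699, -0.106, 0.699, -0.106]
force: [0.5, -0.7, 0.9]
grip_width: 0.678
```

>>> drive_tool(series=[[0, 0, 0, 0, 0, 0], [0, 0, 0, 0, 0, 0], [0, 0, 0, 0, 0, 0], [0, 0, 0, 0, 0, 0], [0, 0, 0, 0, 0, 0]], gripper=1, newtons=20)

```text
clock: 29.8
tcp_pos: [0.4353, -0.2091, 0.0112]
eef_rot: [-0.699, -0.106, 0.699, -0.106]
force: [-0.4, -1.1, 0.4]
grip_width: 0.335
```

>>> drive_tool(series=[[-0.05, 0, 0, 0, 0, 0], [-0.1, 0, 0, 0, 0, 0], [-0.2, 0, 0, 0, 0, 0], [-0.2, 0, 0, 0, 0, 0], [0, 0, 0, 0, 0, 0]])

```text
clock: 30.42
tcp_pos: [0.4378, -0.2106, 0.1256]
eef_rot: [0.701, 0.105, -0.697, 0.108]
force: [0.2, -0.6, -0.8]
grip_width: 0.338
```

Run:
```python
from h import *
plan([.528,.1997,.13],-100.15)
st=ctrl.state();im=ctrl.get_image("wrist"); cv2.imwrite("pics/w15.png",im["color"][:,:,::-1])
```

```text
t 30.425 tcp [ 0.4378 -0.2106  0.1256] yaw -72.7 tiltaxis [ 0.0065 -0.0043 -1.    ] F [ 0.1737 -0.6434 -0.8365] w 32.1 j [-0.5588 -0.179   2.1008 -0.0002  1.212   0.7101]
dworld [0.0902 0.4103 0.0044] dtool(units .2m), current axes [-0.0278 -1.8243 -1.0408] after turn [-0.0219 -2.0988 -0.0824] turn units [ 0.6101 -0.008  -0.006 ]
```

View pics/w15.png

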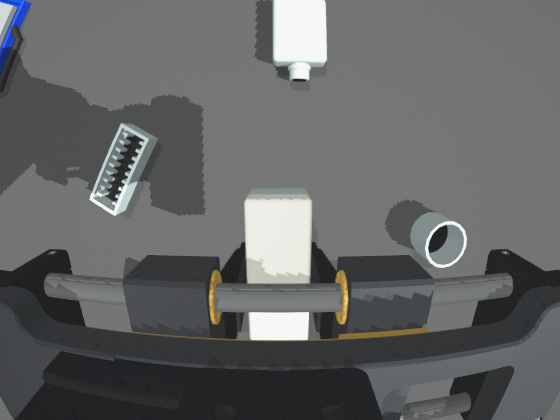

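>>> drive_tool(series=[[0, 0, 0, 0.2, 0, 0], [0, 0, 0, 0.2, 0, 0], [-0.02, 0, 0, 0.21, 0, 0], [0, -0.12, 0, 0, 0, 0], [0, -0.22, -0.01, 0, 0, 0]])

```text
clock: 31.1
tcp_pos: [0.448, -0.142, 0.1229]
eef_rot: [-0.703, 0.063, 0.706, 0.064]
force: [0.7, 0.2, -0.8]
grip_width: 0.331
```

>>> drive_tool(series=[[0, -0.25, -0.01, 0, 0, 0], [0, -0.26, -0.01, 0, 0, 0], [0, -0.26, -0.01, 0, 0, 0], [0, -0.26, -0.01, 0, 0, 0], [0, -0.26, -0.01, 0, 0, 0]])

```text
clock: 31.72
tcp_pos: [0.5032, 0.1112, 0.1228]
eef_rot: [-0.703, 0.063, 0.706, 0.062]
force: [0.9, 0.3, -0.6]
grip_width: 0.335
```

>>> drive_tool(series=[[0, -0.24, -0.01, 0, 0, 0], [0, -0.16, -0.01, 0, 0, 0], [0, -0.07, 0, 0, 0, 0], [0, 0, 0, 0, 0, 0], [0, 0, 0, 0, 0, 0]])

```text
clock: 32.35
tcp_pos: [0.5246, 0.2004, 0.1245]
eef_rot: [-0.704, 0.063, 0.705, 0.063]
force: [0.3, 0.4, -1.5]
grip_width: 0.336
```

>>> drive_tool(series=[[0, 0, 0, 0, 0, 0], [0, 0, 0, 0, 0, 0], [0, 0, 0, 0, 0, 0], [0, 0, 0, 0, 0, 0], [0, 0, 0, 0, 0, 0]])

```text
clock: 32.98
tcp_pos: [0.5251, 0.2015, 0.1252]
eef_rot: [-0.704, 0.062, 0.705, 0.063]
force: [0.1, 0.1, -0.5]
grip_width: 0.334
```

Run:
```python
from h import *
plan([.528,.1997,.045],-100.15)
st=ctrl.state();im=ctrl.get_image("wrist"); cv2.imwrite("pics/w16.png",im["color"][:,:,::-1])
```

```text
t 32.975 tcp [0.5251 0.2015 0.1252] yaw -100.15 tiltaxis [-0.0007  0.0002 -1.    ] F [ 0.1194  0.058  -0.4664] w 31.7 j [0.2708 0.0052 1.9301 0.0004 1.2069 2.0185]
dworld [ 0.0029 -0.0018 -0.0802] dtool(units .2m), current axes [ 0.4012  0.0064 -0.016 ] after turn [ 0.4012  0.0064 -0.0157] turn units [0.     0.0009 0.0001]
```

View pics/w16.png

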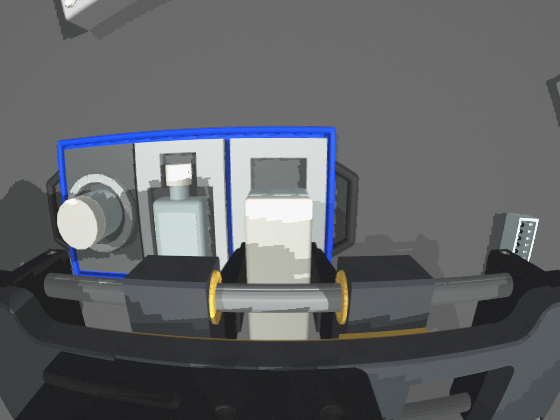

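>>> drive_tool(series=[[0.1, 0.006, -0.016, 0, 0, 0], [0.15, 0, 0, 0, 0, 0], [0.12, 0, 0, 0, 0, 0], [0.05, 0, 0, 0, 0, 0], [0, 0, 0, 0, 0, 0]])

```text
clock: 33.65
tcp_pos: [0.5272, 0.1995, 0.0398]
eef_rot: [-0.703, 0.063, 0.705, 0.062]
force: [-0.4, -0.2, -0.8]
grip_width: 0.336
```

>>> drive_tool(series=[[0, 0, 0, 0, 0, 0], [0, 0, 0, 0, 0, 0], [0, 0, 0, 0, 0, 0], [0, 0, 0, 0, 0, 0], [0, 0, 0, 0, 0, 0]])

```text
clock: 34.28
tcp_pos: [0.528, 0.1998, 0.0413]
eef_rot: [-0.704, 0.062, 0.705, 0.063]
force: [0.4, -0.5, -0.8]
grip_width: 0.332
```

Run:
```python
from h import *
plan([.528,.1997,.0236],-100.15)
st=ctrl.state();im=ctrl.get_image("wrist"); cv2.imwrite("pics/w17.png",im["color"][:,:,::-1])
```

```text
t 34.275 tcp [0.528  0.1998 0.0413] yaw -100.14 tiltaxis [-0.0005  0.0003 -1.    ] F [ 0.4172 -0.4762 -0.7843] w 31.6 j [0.2665 0.1102 1.9766 0.0004 1.0553 2.0141]
dworld [-0.     -0.0001 -0.0177] dtool(units .2m), current axes [ 0.0887  0.0006 -0.0001] after turn [ 0.0887  0.0006 -0.    ] turn units [0.0001 0.0007 0.0002]
```

View pics/w17.png

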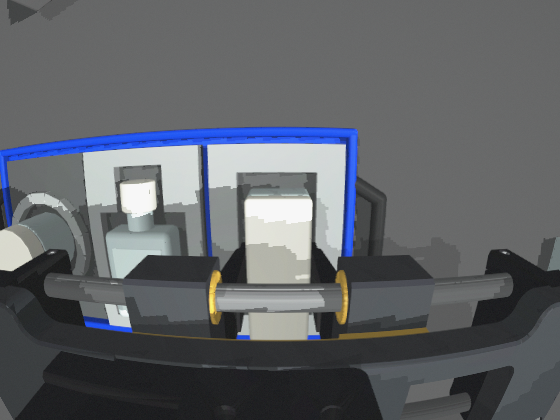

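>>> drive_tool(series=[[0.05, 0, 0, 0, 0, 0], [0.038, 0, 0, 0, 0, 0], [0, 0, 0, 0, 0, 0], [0, 0, 0, 0, 0, 0], [0, 0, 0, 0, 0, 0]])

```text
clock: 34.95
tcp_pos: [0.5278, 0.1997, 0.0233]
eef_rot: [-0.704, 0.063, 0.705, 0.063]
force: [-0.5, 0.3, -2.0]
grip_width: 0.337
```

>>> drive_tool(series=[[0, 0, 0, 0, 0, 0], [0, 0, 0, 0, 0, 0], [0, 0, 0, 0, 0, 0], [0, 0, 0, 0, 0, 0], [0, 0, 0, 0, 0, 0]])

```text
clock: 35.58
tcp_pos: [0.528, 0.1998, 0.0236]
eef_rot: [-0.704, 0.062, 0.705, 0.063]
force: [-0.3, 1.2, -2.0]
grip_width: 0.336
```

>>> drive_tool(series=[[0, 0, 0, 0, 0, 0], [0, 0, 0, 0, 0, 0], [0, 0, 0, 0, 0, 0], [0, 0, 0, 0, 0, 0], [-0.05, 0, 0, 0, 0, 0]], gripper=0.42)

```text
clock: 36.2
tcp_pos: [0.5271, 0.1996, 0.0331]
eef_rot: [-0.703, 0.063, 0.705, 0.062]
force: [-0.0, 0.0, 0.2]
grip_width: 0.578
```

>>> drive_tool(series=[[-0.15, 0, 0, 0, 0, 0], [-0.2, 0, 0, 0, 0, 0], [-0.2, 0, 0, 0, 0, 0], [-0.2, 0, 0, 0, 0, 0], [0, 0, 0, 0, 0, 0]])

```text
clock: 36.83
tcp_pos: [0.5307, 0.2005, 0.1891]
eef_rot: [0.707, -0.061, -0.701, -0.064]
force: [0.6, 0.3, -0.4]
grip_width: 0.577
```

>>> drive_tool(series=[[0, 0, 0.2, 0, 0, 0], [0, 0, 0.25, 0, 0, 0], [0, 0, 0.2, 0, 0, 0], [0, 0, 0, 0, 0, 0], [0, 0, 0, 0, 0, 0]])

```text
clock: 37.45
tcp_pos: [0.4002, 0.2226, 0.1833]
eef_rot: [-0.704, 0.063, 0.705, 0.062]
force: [0.9, 0.8, 1.0]
grip_width: 0.581
```

Run:
```python
from h import *
plan([.528,.1997,.0236],-100.15)
for n in ("wrist","top","scene"):
  im=ctrl.get_image(n)["color"][:,:,::-1]
  cv2.imwrite(f"pics/f_{n}.png",im)
  if n=="top": cv2.imwrite("pics/f_topc.png",cv2.resize(im[140:300,85:445],None,fx=2.2,fy=2.2,interpolation=cv2.INTER_CUBIC))
  if n=="scene": cv2.imwrite("pics/f_scenec.png",cv2.resize(im[160:310,110:470],None,fx=2.2,fy=2.2,interpolation=cv2.INTER_CUBIC))
```

```text
t 37.45 tcp [0.4002 0.2226 0.1833] yaw -100.14 tiltaxis [-0.0008 -0.0001 -1.    ] F [0.8695 0.804  0.9884] w 55.2 j [ 0.3901 -0.2973  2.0967  0.0002  1.3429  2.1377]
dworld [ 0.1278 -0.0229 -0.1597] dtool(units .2m), current axes [ 0.7982  0.     -0.6495] after turn [ 0.7987  0.     -0.6489] turn units [ 0.0003  0.0009 -0.0003]
```

View pics/f_wrist.png

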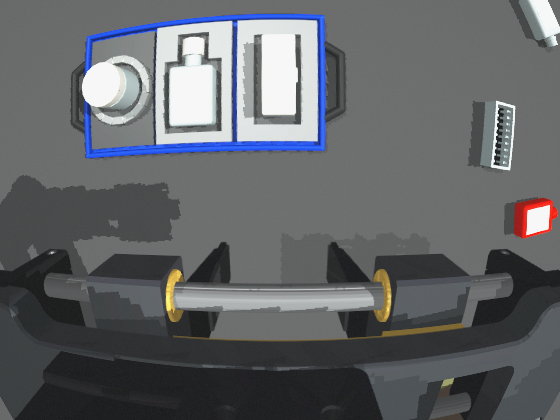

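View pics/f_topc.png

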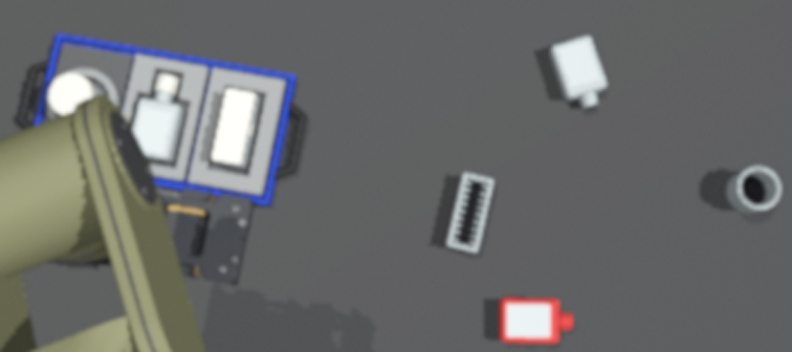

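View pics/f_scenec.png

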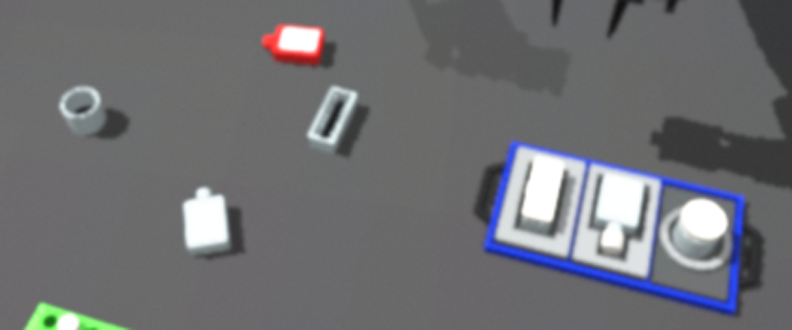

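Run:
```python
from h import *
im=ctrl.get_image("scene"); mn=im["color"].min(2)
m=((mn>225)*255).astype(np.uint8)
print("jar want .5588 .3722");blobs(im,m,(415,245,450,282),.062,60)
print("box want .528 .1997");blobs(im,m,(345,225,372,265),.046,60)
m=((mn>190)*255).astype(np.uint8)
st=ctrl.state(); w=ctrl.get_image("wrist"); mw=w["color"].min(2)
for z,roi,th in ((.062,(80,55,128,115),225),(.046,(258,30,300,120),225),(.036,(165,35,222,130),215)):
  print(z); blobs(w,((mw>th)*255).astype(np.uint8),roi,z,200,lambda q:wray(w,st,q,z))
print(mw[30:125:12,240:310:6])
```

```text
jar want .5588 .3722
[429.2 259.4] 254.5 cen [0.5596 0.3701] rect [0.5592 0.3693] 49.48067855834961 43.94600296020508 -83.63915920257568
box want .528 .1997
[356.5 244.6] 352.0 cen [0.5267 0.1987] rect [0.5275 0.1993] 84.66354370117188 36.375282287597656 -8.222648620605469
0.062
[100.8  84.6] 1249.0 cen [0.5579 0.3722] rect [0.558  0.3723] 44.726558685302734 44.31664276123047 -9.088424682617188
0.046
[276.9  70.9] 2611.5 cen [0.5277 0.2004] rect [0.5296 0.2002] 84.79413604736328 33.82664108276367 -7.3966522216796875
0.036
[191.5  80.8] 2771.0 cen [0.5331 0.287 ] rect [0.5409 0.286 ] 90.02506256103516 42.59788131713867 -10.229057312011719
[214.9  46.2] 264.5 cen [0.5699 0.2556] rect [0.5699 0.2556] 24.670385360717773 12.09410285949707 -9.049911499023438
[170.5  47.6] 284.0 cen [0.5805 0.3007] rect [0.5805 0.3007] 29.50037956237793 13.047788619995117 -10.6846923828125
[[226 226 227 226 226 225 224 224 224 224 223 223]
 [228 203 227 140 247 247 247 247 247 247 173 224]
 [229 165 163 103 247 247 247 247 247 247 132 223]
 [228 165 163 104 247 247 247 247 247 247  85 224]
 [228 167 164 106 247 247 247 247 247 247 102 225]
 [228 164 159 104 247 247 247 247 247 247 115 222]
 [226 162 161 100 247 247 247 247 247 247 110 222]
 [226 159 158  99 244 243 242 244 244 246  96 222]]
```

All are in place: each top sits within 1–3 mm of its bay's centre, at the height it would have when lying on the floor. The gripper is clear, so I'm handing in.

Run:
```python
from plant import ctrl
print(ctrl.state()["clock"]); print(ctrl.finish_job())
```

```text
37.7
the job is handed in; nothing more can be done
None
```

I packed the jar, then the flask, then the slide box into their own recesses in the blue carrier, let go of each, and handed the job in at about 37.7 s. The flask lies with its cap in the narrow end, and each sample stayed upright on the way.

- **Position:** the last wrist picture put all three tops within about 3 mm of where they should be, with their faces at the height expected if they lie on the floor. The scene camera agreed for the jar and box to about 3 mm; I did not re-measure the flask in it.
- **Angle:** the flask measured within 0.1° of its bay. The box read 2–3° off, but its outline in those pictures was blurred (84–85 mm long for an 80 mm box), and the gripper placed it square with the bay.
- **Seating:** I judged this from those heights and the pictures, not by a separate touch test. The flask dropped about 1 mm on release.
- **Look-alikes:** the open jar, open flask and open slide box, and the red flask, were still standing where they were, judged by eye.
- **Forces:** every force reading stayed under about 3 N.

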